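Seat a bayonet filter cell on its spring mount and hold it home

TASK

Pick up the black knurled filter-cell collar, set it upright over the spigot of the aluminium bench mount and, pressing down lightly, turn it until its hidden keyways drop over the spigot's pins. Then push it fully home against the spring, down onto the mount's flange, and finish while still gripping it and holding it pushed home: do not let go, the spring would lift it off again. Leave the other things on the bench where they stand.

Things in the scene. Friction and masses are not known exactly. Their poses are not given: they have to be found in the camera images.
- collar_mid (a point): Centre, half-way up, of the loose black knurled collar: a round cap 54 mm across, 52 mm tall, 0.13 to 0.24 kg, closed on top, open below. It starts standing on the bench, open end down. z axis: up, out of the closed top. Inside is a bore 31 mm across with four equal hidden keyways; this point's turn about z does not tell how they stand to the pins: feel for them.
- collar_rim (a point): Centre of the collar's open lower rim, 26 mm below its centre. The lowest 7 mm inside is a plain skirt 44 mm across; above it the four keyways, 90 degrees apart, 9 mm wide, run straight up the bore to the closed end, whose underside is 46 mm above this rim. Any 90 degrees of turning brings them over the pins once; they drop in within 4 degrees of being in line, and if they bind on the way down, ease the turn a little.
- spigot_top (a point): Centre of the spigot's top end face, 62 mm above the bench, z up. The spigot is an upright steel post 28 mm across, its top 6 mm tapered to 20 mm. Four equal square stub pins, 6 x 6 mm, stick out of it at right angles to one another, their ends 20 mm from its axis, their upper sides 37 mm above the bench; their directions have nothing to do with the base plate's sides.
- flange (a point): Centre of the flange's top, on the spigot's axis, 18 mm above the bench: 66 mm across, on a square aluminium plate 100 x 100 x 12 mm fixed to the bench (x, y axes along its sides). Keyways out of line, the collar stands on the pins with its rim 12 mm above the flange (centre 56 mm above the bench). Fully home, the rim sits on the flange (centre 44 mm above the bench).
- plunger (a joint): Spring plunger, a steel rod 17 mm across that stands 15 mm out of the spigot's top and pushes up inside the collar's closed top. Value in m: 0 fully out, about 0.001 with the collar standing on the pins, 0.013 with it fully home. It pushes back with about 3 N at first and 8 N at home, more than the collar's weight, so a collar that is let go rises again.
- coverslips: Bystander: small light-blue square box of cover glasses 27 x 27 x 14 mm; origin at the centre of its underside. Leave it alone.
- carton: Bystander: white slide carton 32 x 79 x 30 mm; origin under its centre. Leave it alone.
- canister: Bystander: black round canister with a white screw lid, 37 mm across, 64 mm tall; origin under its centre. Leave it alone.
- bench_timer: Bystander: small pale bench timer 62 x 66 x 21 mm; origin under its centre. Leave it alone.
- spare_eyepiece: Bystander: black stepped eyepiece, smooth, 36 mm across, 43 mm tall; origin under its centre. Leave it alone.
There are look-alikes about, which are no part of the job. Leave any green or red look-alike of the part that bears spigot_top alone.

How it is judged:
At the end, for the whole second after the job is handed in: The collar sits upright on the spigot, pushed home to within 2.5 mm of the flange, centred within 4 mm and upright within 5 degrees, the spring plunger pressed in by more than 10 mm, and the fingers still hold the collar (more than 2 N of contact) (z of collar_mid in the frame of spigot_top below -0.0155 m and horizontal distance between collar_mid and spigot_top below 0.004 m and angle between the z axis of collar_mid and the z axis of spigot_top, either way round below 0.09 rad and value of joint plunger above 0.01 m and contact force between the fingers and collar above 2 N); the arm keeps its last pose, push and grip.
It fails at once if a bystander is pushed more than 30 mm from its place (distance of any of coverslips, carton, canister, bench_timer, spare_eyepiece from where it was at the start of the episode above 0.03 m).
It also fails if it takes over 58 s, if anything falls off the work surface, if the arm or the gripper's body presses on something with over 40 N, if the wrist force passes 120 N, or if a joint passes its speed limit or range.

ROBOT

A 7-joint arm with a two-finger parallel gripper is mounted at the origin on a cart in front of the work surface, level with it; the furniture and walls round the work are solid. World frame = base frame: x ahead of the robot, y to its left, z up, the work surface at z = 0. Lengths are in m, angles in rad, forces in N, time in s.
With the tool pointing down it reaches from about 0.425 to 0.925 m from the base axis. Payload 6.8 kg.
Tool frame: the origin (TCP) lies midway between the tips of the shut fingers; the grasp point (between the pads) lies 19 mm behind it; x points along the fingers, z is the direction in which the jaws open and shut, and the axes are right-handed (so a half turn about x gives the same grasp; the last joint's range is limited). The gripper opens to 85 mm and grips with 20 to 120 N. Pads are 22 mm wide; open, the fingers measure 114 mm over their backs; the gripper's body (76 mm by 85 mm) begins 54 mm behind the grasp point. The pads swing forward as they close: fully open they stand 13 mm farther back than shut.
Start: joints at [1.075, 0.477, 0.022, 1.555, -0.011, 1.109, -0.083], TCP at [0.255, -0.625, 0.196] pointing down, gripper open.
Joint ranges: [-2.96, 2.96], [-0.34, 2.1], [-1.41, 1.46], [0.24, 2.44], [-1.37, 4.51], [0.17, 1.92], [-2.96, 2.96]. Speed limits (rad/s): [2.39, 2.39, 3.14, 3.14, 3.14, 3.14, 3.14].

INTERFACE

Orientations are given as a unit quaternion [w, x, y, z].
In Python, from station import bot gives the robot as it stands. The module is installed in compiled form; this text tells all that it offers.
- The arm moves only by the shell command python3 -m jog 'ROWS' [FORCE]. ROWS is text: rows parted by semicolons, each of 7 numbers parted by spaces: the shift along the tool's x, y, z in mm, then the turn, a rotation vector about the tool's x, y, z in units of 6 degrees (1.0 is 6 degrees), then the finger opening in mm, from 0 to 85.4. A call has 1 to 5 rows; each row shifts and turns the commanded pose from where the row before left it, along the tool's axes as they then stand; what a row does not reach is not made up. A row lasts 1/10 s, in which the tool goes at most 50 mm and 8.59 degrees, less where a joint would pass 70% of its speed; a pose out of reach is approached as far as the arm can. A call with a gripper value outside its range is refused whole. The fingers move at their own pace and stop on an object; FORCE is the grip in N (left out, the last holds). Time passes only in rows, so rows that do not move let the fingers close. It gives the time, the measured TCP pose, the force and the opening at its end, in the units of the state.
- bot.get_obs(): the state, without advancing time (a new reading comes with each control period).
- bot.read_camera(name): name is "side" or "top" or "wrist"; returns (picture, depth): 420x560x3 uint8, red, green, blue; 420x560 float32, m along the optical axis (not along the pixel's ray), 0 where there is no reading.
- bot.calibration(name): a dict with "fx", "fy", "cx", "cy" (pixels), "T" (4x4, takes a point from camera to world coordinates). Camera axes: x right, y up, looking along -z (the intrinsics and any distortion apply to the point x, -y, -z); pixel columns grow to the right and rows downward; lengths in m; the calibration is good to about 2 mm. The wrist camera is an equidistant fisheye: a pixel r from the principal point sees the ray r / f radians off the axis. A picture is of the moment at which its call begins: read the wrist's pose just before it. calibration takes no time and is no camera call; for the wrist camera it gives the pose at the moment of the call.
- bot.hand_in(): hands the job in, once; it reports no verdict.
The state is a dict: "t": time; "q": joint angles; "joint_vel": joint speeds; "joint_torque": joint torques, N m; "eef_pos": TCP position; "tool_rot": TCP orientation; "contact_force": force on the tool from outside, world axes, zero at the start; "torque": the same for the moment, N m; "gripper_width": opening from 0.0 (shut) to 1.0 (fully open).
Only numpy, scipy, OpenCV 4.12 (cv2) and the standard library are available. Lean on these libraries where they do the work, as an engineer would, in place of code of your own. Each camera call takes 0.05 s, during which the arm holds its last target.

## Working session

There is one attempt and no reset: what is moved stays moved. The work goes in short steps, Python scripts to look and compute and a shell command to move; the robot and the scene stay as the last step left them, time stands still between calls to the robot, and variables do not carry over. Pictures are saved under pics/ and viewed, and the job is handed in when it is done.

```bash
mkdir -p pics
cat > h.py <<'E'
import numpy as np, cv2
from station import bot
def snap(n,f):
    c=bot.calibration(n); p,d=bot.read_camera(n)
    cv2.imwrite(f'pics/{f}.png',p[:,:,::-1]); np.savez(f'pics/{f}.npz',p=p,d=d,**{k:c[k] for k in('fx','fy','cx','cy','T')})
def ray(z,u,v,fish=False):
    x=(u-z['cx'])/z['fx'];y=(v-z['cy'])/z['fy']
    if fish:
        r=np.hypot(x,y); s=np.sin(r)/max(r,1e-9); dv=np.array([x*s,-y*s,-np.cos(r)])
    else: dv=np.array([x,-y,-1.])
    T=z['T']; return T[:3,3],T[:3,:3]@dv
def onz(z,u,v,h,fish=False):
    o,d=ray(z,u,v,fish); return o+d*(h-o[2])/d[2]
def dep(z,u,v):
    o,d=ray(z,u,v); return o+d*z['d'][int(v),int(u)]
E
python3 - <<'E'
from h import *
for n in('top','side','wrist'): snap(n,n+'0')
o=bot.get_obs(); print(o)
for n in('top','side','wrist'):
    c=bot.calibration(n);print(n,c)
E
```

```text
{'t': 0.15, 'q': array([ 1.07487409,  0.47764176,  0.02234724,  1.55621133, -0.01150509,
        1.10927283, -0.08309396]), 'joint_vel': array([ 0.00101676,  0.00036638, -0.00059509, -0.00393997, -0.00075325,
        0.00053245, -0.00101742]), 'joint_torque': array([ 3.22215594e-03, -5.96924579e+01,  1.61028944e+00, -2.81489217e+01,
        1.26555300e-02,  6.54380943e-03,  1.81201460e-05]), 'eef_pos': array([ 0.25507249, -0.62441457,  0.19513344]), 'tool_rot': array([ 0.58655204,  0.39452225,  0.58741228, -0.39402503]), 'contact_force': array([-0.33138554,  0.64982   ,  0.27131052]), 'torque': array([-0.05192813, -0.06902945, -0.02367132]), 'gripper_width': 1.0017469194168542}
top {'fx': 452.99329775042565, 'fy': 452.99329775042565, 'cx': 277.82024286923183, 'cy': 201.74850306566742, 'T': array([[ 0.01039316,  0.99290445, -0.11845985,  0.43661164],
       [-0.99994171,  0.01066659,  0.00167437, -0.08234288],
       [ 0.00292606,  0.11843555,  0.99295743,  1.20710757],
       [ 0.        ,  0.        ,  0.        ,  1.        ]])}
side {'fx': 413.1222156274375, 'fy': 413.1222156274375, 'cx': 273.1752629590953, 'cy': 209.96525769535285, 'T': array([[-0.9783763 ,  0.12463369, -0.16506441,  0.42372227],
       [-0.20633625, -0.64340378,  0.73719531,  0.6380606 ],
       [-0.01432369,  0.75531319,  0.65520746,  0.67422197],
       [ 0.        ,  0.        ,  0.        ,  1.        ]])}
wrist {'fx': 325.19226210127806, 'fy': 325.19226210127806, 'cx': 277.8372813181655, 'cy': 205.6136890199049, 'T': array([[ 0.37767839,  0.87659499,  0.29822855,  0.3333001 ],
       [-0.92593618,  0.35793617,  0.12051506, -0.59271282],
       [-0.00110389, -0.32165654,  0.94685577,  0.37293087],
       [ 0.        ,  0.        ,  0.        ,  1.        ]])}
```

View pics/top0.png

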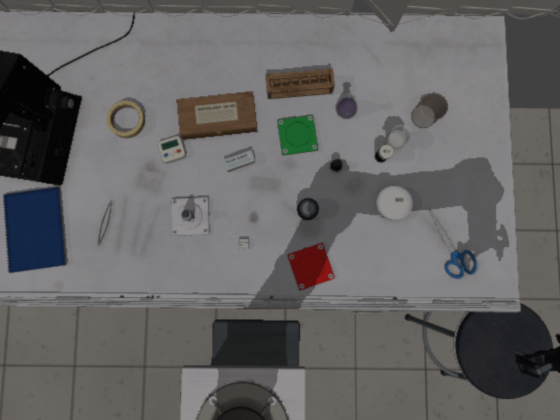

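View pics/side0.png

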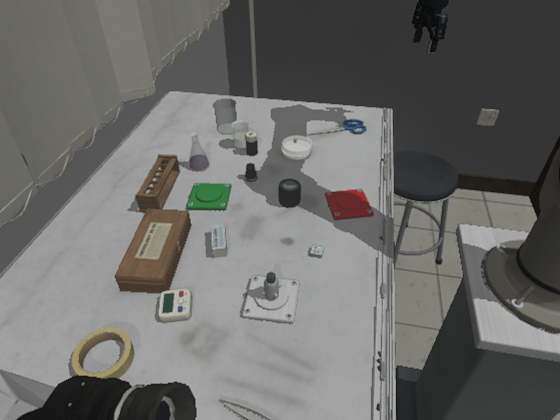

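View pics/wrist0.png

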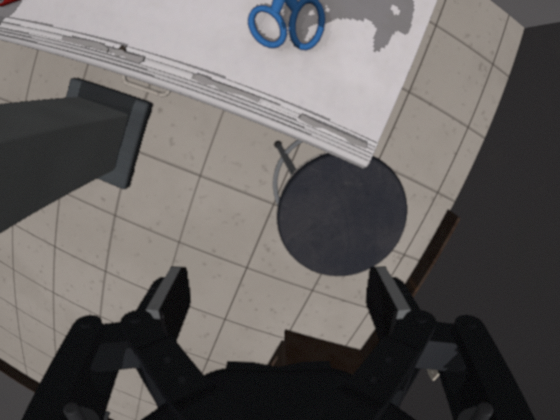

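Top view: collar at about (307,209), mount at (190,216); side view: collar (289,193), mount (271,298). Green and red plates are the look-alikes.

Run:
```python
from h import *
z=np.load('pics/top0.npz');s=np.load('pics/side0.npz')
def crop(zz,u,v,r,f,k=8):
    p=zz['p'][v-r:v+r,u-r:u+r,::-1]; return cv2.resize(p,None,fx=k,fy=k,interpolation=cv2.INTER_NEAREST)
cv2.imwrite('pics/c1.png',np.hstack([crop(z,307,209,24,''),crop(z,190,216,24,'')]))
cv2.imwrite('pics/c2.png',np.hstack([crop(s,289,193,32,'',6),crop(s,271,298,32,'',6)]))
# point cloud from both
for zz,n in((z,'top'),(s,'side')):
    v,u=np.mgrid[0:420,0:560]; x=(u-zz['cx'])/zz['fx'];y=(v-zz['cy'])/zz['fy']
    P=np.stack([x,-y,-np.ones_like(x)],-1)*zz['d'][...,None]@zz['T'][:3,:3].T+zz['T'][:3,3]
    np.save(f'pics/P{n}.npy',P)
    for nm,(cu,cv) in {'top':{'col':(307,209),'mnt':(190,216)},'side':{'col':(289,193),'mnt':(271,298)}}[n].items():
        Q=P[cv-32:cv+32,cu-32:cu+32].reshape(-1,3)
        for lo,hi in((-.005,.005),(.01,.015),(.016,.022),(.046,.056),(.056,.066),(.07,.08)):
            m=(Q[:,2]>lo)&(Q[:,2]<hi); R=Q[m]
            if len(R): print(n,nm,lo,hi,len(R),((R.min(0)+R.max(0))/2).round(4),np.ptp(R,0).round(4),np.median(R,0).round(4))
```

```text
top col -0.005 0.005 3586 [ 0.5642 -0.1613  0.    ] [0.1721 0.1705 0.01  ] [ 0.5637 -0.1603 -0.    ]
top col 0.01 0.015 2 [ 0.5354 -0.1581  0.0108] [0.0025 0.0238 0.0015] [ 0.5354 -0.1581  0.0108]
top col 0.016 0.022 6 [ 0.5413 -0.151   0.0186] [0.0159 0.0314 0.0047] [ 0.5385 -0.1444  0.0195]
top col 0.046 0.056 325 [ 0.5594 -0.1619  0.051 ] [0.0521 0.0517 0.0099] [ 0.5597 -0.1617  0.0524]
top col 0.056 0.066 18 [ 0.5559 -0.1577  0.0578] [0.0363 0.0435 0.0035] [ 0.5534 -0.1564  0.0572]
top mnt -0.005 0.005 2552 [ 0.542   0.1522 -0.    ] [0.1711 0.1748 0.01  ] [ 5.434e-01  1.519e-01 -3.000e-04]
top mnt 0.01 0.015 671 [0.5391 0.1491 0.0125] [0.1019 0.1007 0.005 ] [0.5356 0.1487 0.0123]
top mnt 0.016 0.022 289 [0.5386 0.1492 0.019 ] [0.0952 0.0921 0.0059] [0.5406 0.1456 0.0181]
top mnt 0.046 0.056 10 [0.5401 0.1443 0.0509] [0.0256 0.0168 0.0084] [0.5364 0.1394 0.0545]
top mnt 0.056 0.066 49 [0.5398 0.1491 0.0611] [0.026  0.0259 0.0093] [0.5368 0.1454 0.06  ]
top mnt 0.07 0.08 33 [0.5393 0.1495 0.075 ] [0.0129 0.0164 0.0099] [0.5386 0.1478 0.0771]
side col -0.005 0.005 3535 [ 0.5785 -0.2
[... 317 characters left out ...]
 0.056  0.0099] [ 0.5596 -0.1574  0.053 ]
side col 0.056 0.066 7 [ 0.5562 -0.1651  0.0563] [0.0248 0.0277 0.0005] [ 0.5644 -0.1589  0.0562]
side mnt -0.005 0.005 1876 [0.5491 0.1364 0.0009] [0.1569 0.1769 0.0081] [0.5467 0.1366 0.0008]
side mnt 0.01 0.015 1183 [0.5404 0.148  0.0125] [0.1032 0.1027 0.005 ] [0.5314 0.1657 0.0128]
side mnt 0.016 0.022 487 [0.5399 0.1495 0.0188] [0.0881 0.0887 0.0056] [0.5353 0.1587 0.0189]
side mnt 0.046 0.056 53 [0.5403 0.1545 0.051 ] [0.0279 0.0146 0.0097] [0.5382 0.1583 0.051 ]
side mnt 0.056 0.066 88 [0.5398 0.1515 0.0607] [0.0268 0.021  0.0093] [0.5369 0.1551 0.0604]
side mnt 0.07 0.08 68 [0.54   0.1482 0.075 ] [0.0163 0.0157 0.0089] [0.54   0.15   0.0769]
```

View pics/c1.png

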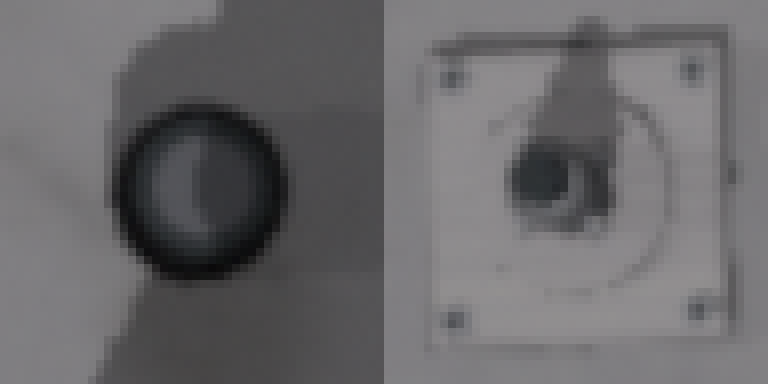

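View pics/c2.png

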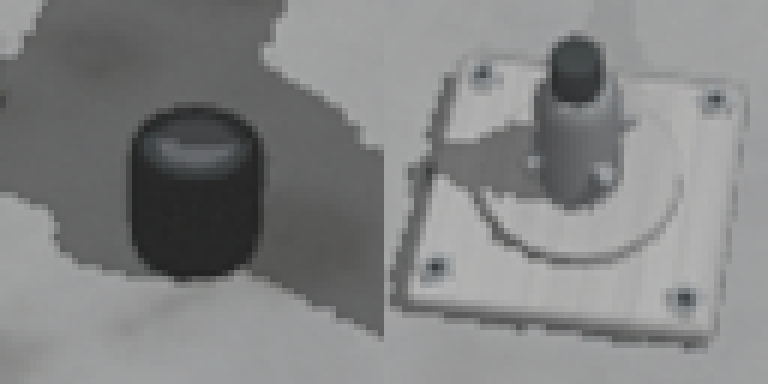

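```bash
cat >> h.py <<'E'
from scipy.spatial.transform import Rotation as Ro
def st(goal=None,yaw=None):
    o=bot.get_obs(); w,x,y,z=o['tool_rot']; R=Ro.from_quat([x,y,z,w]); M=R.as_matrix()
    print('t',round(o['t'],2),'p',(o['eef_pos']*1e3).round(1),'q',o['q'].round(2),'F',o['contact_force'].round(1),'T',o['torque'].round(2),'w',round(o['gripper_width']*85.4,1))
    # turn to make x exactly down
    a=np.cross(M[:,0],[0,0,-1]); print('tilt fix (6deg units, tool)',(M.T@a/np.radians(6)).round(3),'jaw az',np.degrees(np.arctan2(M[1,2],M[0,2])).round(2))
    if goal is not None: print('need tool mm',(M.T@(np.array(goal)-o['eef_pos'])*1e3).round(1))
    return o,M
E
python3 -c "
from h import *
o,M=st([.560,-.1625,.12]);print(M.round(3))"
```

```text
t 0.15 p [ 255.1 -624.4  195.1] q [ 1.07  0.48  0.02  1.56 -0.01  1.11 -0.08] F [-0.3  0.6  0.3] T [-0.05 -0.07 -0.02] w 85.5
tilt fix (6deg units, tool) [-0.    -0.013  0.001] jaw az -67.78
need tool mm [  75.5  457.  -312.2]
[[-0.001  0.926  0.378]
 [ 0.001  0.378 -0.926]
 [-1.    -0.    -0.001]]
```

```bash
python3 -m jog '4 30 -20 0 0 0 85;5 32 -22 0 0 0 85;5 32 -22 0 0 0 85;5 32 -22 0 0 0 85;5 32 -22 0 0 0 85' 40; python3 -m jog '5 32 -22 0 0 0 85;5 32 -22 0 0 0 85;5 32 -22 0 0 0 85;5 32 -22 0 0 0 85;5 32 -22 0 0 0 85';  python3 -c "
from h import *
o,M=st([.560,-.1625,.12])"
```

```text
t: 0.65
eef_pos: [0.3612, -0.4636, 0.1715]
tool_rot: [0.587, 0.394, 0.587, -0.394]
contact_force: [1.8, -0.1, -0.3]
gripper_width: 0.991
t: 1.15
eef_pos: [0.4677, -0.3014, 0.1466]
tool_rot: [0.587, 0.394, 0.587, -0.394]
contact_force: [0.3, -0.3, -0.2]
gripper_width: 0.995
t 1.15 p [ 467.7 -301.4  146.6] q [ 0.56  0.34 -0.12  1.89  0.05  0.92 -0.77] F [ 0.3 -0.3 -0.2] T [ 0.04 -0.01  0.01] w 85.0
tilt fix (6deg units, tool) [-0.    -0.001  0.001] jaw az -67.79
need tool mm [ 26.6 137.9 -93.7]
```

```bash
python3 -m jog '6 31 -21 0 0 0 85;6 31 -21 0 0 0 85;6 31 -21 0 0 0 85;5 28 -20 0 0 0 85;4 17 -11 0 0 0 85'; python3 -c "
from h import *
o,M=st([.560,-.1625,.010]); snap('wrist','w1')"
```

```text
t: 1.65
eef_pos: [0.5607, -0.16, 0.1194]
tool_rot: [0.587, 0.394, 0.588, -0.393]
contact_force: [0.2, 0.1, 0.0]
gripper_width: 0.997
t 1.65 p [ 560.7 -160.   119.4] q [ 0.3   0.42 -0.17  1.84  0.09  0.89 -1.08] F [0.2 0.1 0. ] T [0. 0. 0.] w 85.1
tilt fix (6deg units, tool) [-0.    -0.013 -0.005] jaw az -67.58
need tool mm [109.4  -1.6   2.2]
```

View pics/w1.png

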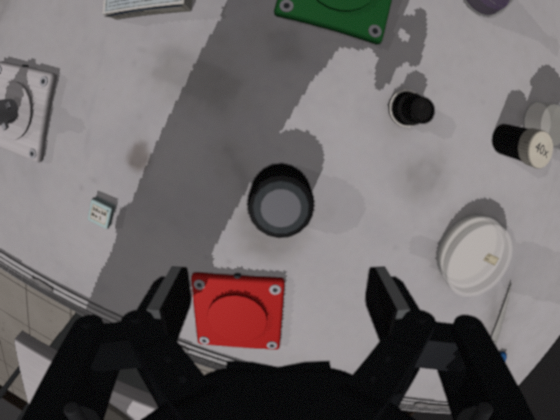

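Collar top visible, centre about (280,205); check by ray, also against the top-camera estimate.

Run:
```python
from h import *
z=np.load('pics/w1.npz')
for uv in((280,205),(281,203)): print(onz(z,*uv,.052,True).round(4))
g=z['p'].max(2); m=((g[150:250,230:335]<75)).astype('u1')
# chamfered light top face
f=z['p'][170:245,240:325].astype(int); print(f[35,::4].tolist()[:22]); print(f[::4,40].tolist())
```

```text
[ 0.5629 -0.1609  0.052 ]
[ 0.5647 -0.161   0.052 ]
[[146, 142, 144], [145, 141, 141], [46, 45, 45], [40, 40, 42], [56, 58, 61], [68, 69, 72], [102, 100, 105], [100, 99, 103], [100, 99, 104], [99, 98, 103], [99, 99, 103], [100, 99, 102], [100, 97, 102], [99, 98, 102], [99, 98, 102], [82, 83, 85], [53, 56, 58], [39, 41, 42], [23, 22, 24], [141, 137, 138], [144, 140, 142], [143, 139, 140]]
[[6, 7, 6], [11, 13, 12], [23, 22, 24], [51, 53, 55], [53, 54, 58], [93, 92, 95], [99, 97, 102], [100, 99, 103], [100, 99, 103], [100, 98, 103], [101, 100, 105], [101, 99, 103], [101, 100, 105], [101, 99, 104], [92, 92, 95], [55, 58, 61], [32, 31, 33], [111, 107, 107], [134, 129, 129]]
```

```bash
python3 -m jog '25 -0.8 1 0 0 0 85;30 -0.8 1 0 -0.013 -0.005 85;30 0 0 0 0 0 85;17 0 0 0 0 0 85;8 0 0 0 0 0 85'; python3 -c "
from h import *
o,M=st([.560,-.1625,.010])"
```

```text
t: 2.2
eef_pos: [0.5571, -0.1661, 0.0079]
tool_rot: [0.586, 0.393, 0.588, -0.395]
contact_force: [0.1, -0.1, 0.9]
gripper_width: 0.991
t 2.2 p [ 557.1 -166.1    7.9] q [ 0.29  0.57 -0.14  1.91  0.13  0.67 -1.11] F [ 0.1 -0.1  0.9] T [-0.05 -0.02 -0.01] w 84.6
tilt fix (6deg units, tool) [ 0.    -0.005  0.032] jaw az -67.79
need tool mm [-2.1  4.1 -2.2]
```

```bash
python3 -m jog '0 0 0 0 0 0 85;0 0 0 0 0 0 85'; python3 -c "
from h import *
o,M=st([.560,-.1625,.010])"
```

```text
t: 2.4
eef_pos: [0.5593, -0.1664, 0.0106]
tool_rot: [0.588, 0.394, 0.586, -0.395]
contact_force: [-0.3, 0.4, 0.4]
gripper_width: 0.996
t 2.4 p [ 559.3 -166.4   10.6] q [ 0.29  0.57 -0.15  1.91  0.13  0.67 -1.11] F [-0.3  0.4  0.4] T [0.05 0.04 0.05] w 85.1
tilt fix (6deg units, tool) [ 0.     0.019 -0.004] jaw az -67.79
need tool mm [ 0.6  2.1 -3.3]
```

```bash
python3 -m jog '0 2 -3 0 0 0 85;0 0 0 0 0 0 50;0 0 0 0 0 0 50;0 0 0 0 0 0 50;0 0 0 0 0 0 50' 60; python3 -m jog '0 0 0 0 0 0 50;0 0 0 0 0 0 50;0 0 0 0 0 0 50';python3 -c "
from h import *
o,M=st([.560,-.1625,.010]); snap('wrist','w2')"
```

```text
t: 2.9
eef_pos: [0.5599, -0.1626, 0.0111]
tool_rot: [0.588, 0.394, 0.586, -0.395]
contact_force: [-1.7, 1.8, 8.8]
gripper_width: 0.59
t: 3.2
eef_pos: [0.5599, -0.1626, 0.0112]
tool_rot: [0.588, 0.394, 0.586, -0.395]
contact_force: [-1.0, 1.3, 8.3]
gripper_width: 0.6
t 3.2 p [ 559.9 -162.6   11.2] q [ 0.29  0.57 -0.15  1.91  0.13  0.67 -1.12] F [-1.   1.3  8.3] T [ 0.18  0.54 -0.01] w 51.3
tilt fix (6deg units, tool) [-0.     0.019 -0.003] jaw az -67.78
need tool mm [ 1.2  0.1 -0.1]
```

View pics/w2.png

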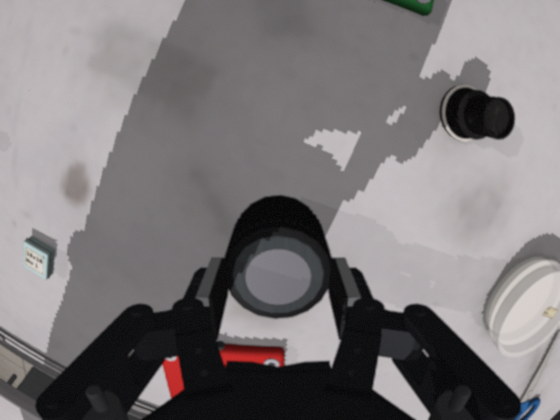

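```bash
python3 -m jog '-8 0 0 0 0 0 40;-20 0 0 0 0 0 40;-30 0 0 0 0 0 40;-30 0 0 0 0 0 40;-17 0 0 0 0 0 40' ; python3 -c "
from h import *
o,M=st([.5398,.1495,.115])"
```

```text
t: 3.75
eef_pos: [0.5603, -0.1628, 0.1176]
tool_rot: [0.588, 0.394, 0.586, -0.394]
contact_force: [0.2, -0.5, -1.1]
gripper_width: 0.583
t 3.75 p [ 560.3 -162.8  117.6] q [ 0.3   0.42 -0.16  1.85  0.09  0.88 -1.09] F [ 0.2 -0.5 -1.1] T [-0.   -0.07 -0.01] w 49.8
tilt fix (6deg units, tool) [ 0.     0.028 -0.018] jaw az -67.79
need tool mm [   1.9   99.  -296.9]
```

```bash
python3 -m jog '0 7 -22 0 0 0 40;0 11 -33 0 0 0 40;0 11 -33 0 0 0 40;0 11 -33 0 0 0 40;0 11 -33 0 0 0 40'; python3 -m jog '0 11 -33 0 0 0 40;0 11 -33 0 0 0 40;0 11 -33 0 0 0 40;0 9 -26 0 0 0 40;0 5 -15 0 0 0 40';python3 -m jog '0 0 0 0 0 0 40;0 0 0 0 0 0 40'; python3 -c "
from h import *
o,M=st([.5398,.1495,.115])
for n in('wrist','side','top'):snap(n,n[0]+'3')
s=np.load('pics/s3.npz');z=np.load('pics/t3.npz')
cv2.imwrite('pics/c3.png',np.hstack([cv2.resize(q['p'][v-50:v+50,u-50:u+50,::-1],None,fx=4,fy=4) for q,u,v in((s,270,270),(z,190,216))]))
"
```

```text
t: 4.25
eef_pos: [0.5479, 0.0005, 0.1149]
tool_rot: [0.587, 0.394, 0.587, -0.395]
contact_force: [1.1, 0.7, -1.8]
gripper_width: 0.578
t: 4.75
eef_pos: [0.5384, 0.1496, 0.1147]
tool_rot: [0.588, 0.393, 0.587, -0.394]
contact_force: [-0.3, 0.5, -1.7]
gripper_width: 0.576
t: 4.95
eef_pos: [0.539, 0.1453, 0.1143]
tool_rot: [0.587, 0.394, 0.586, -0.395]
contact_force: [-0.2, -0.7, -1.3]
gripper_width: 0.577
t 4.95 p [539.  145.3 114.3] q [-0.17  0.39 -0.26  1.9   0.13  0.86 -1.68] F [-0.2 -0.7 -1.3] T [-0.02  0.01  0.02] w 49.3
tilt fix (6deg units, tool) [0.    0.023 0.012] jaw az -67.83
need tool mm [-0.7  2.3 -3.6]
```

View pics/c3.png

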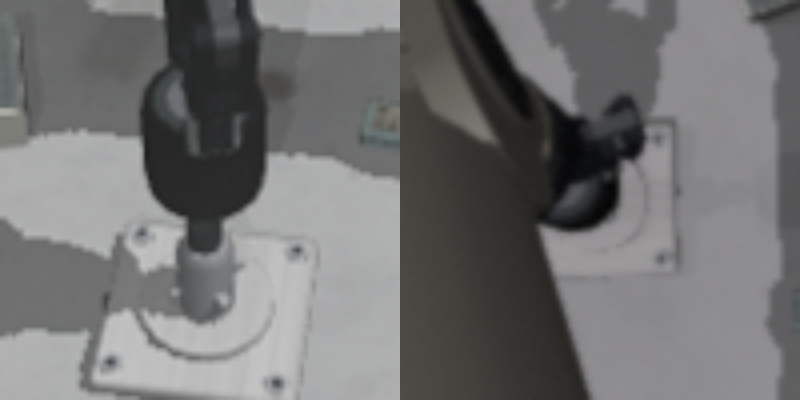

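View pics/w3.png

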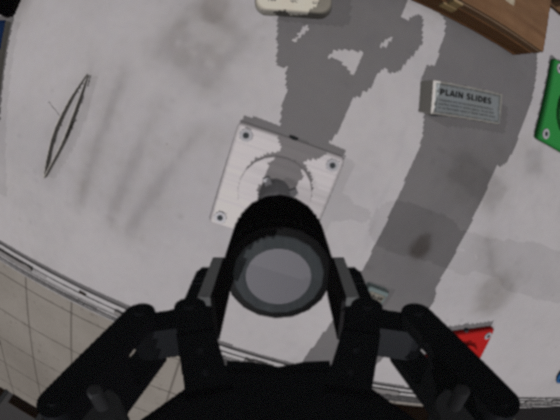

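```bash
python3 -m jog '0 2.3 -3.6 0 0.02 0.01 40;0 0 0 0 0 0 40;0 0 0 0 0 0 40'; python3 -c "
from h import *
o,M=st([.5398,.1495,.115]); snap('side','s4'); zz=np.load('pics/s4.npz')
v,u=np.mgrid[220:330,230:310]; x=(u-zz['cx'])/zz['fx'];y=(v-zz['cy'])/zz['fy']
P=np.stack([x,-y,-np.ones_like(x)],-1)*zz['d'][220:330,230:310][...,None]@zz['T'][:3,:3].T+zz['T'][:3,3]
from scipy.optimize import least_squares
def fit(lo,hi,r,c):
    Q=P.reshape(-1,3); Q=Q[(Q[:,2]>lo)&(Q[:,2]<hi)&(np.hypot(Q[:,0]-c[0],Q[:,1]-c[1])<r+.006)&(np.hypot(Q[:,0]-c[0],Q[:,1]-c[1])>r-.006)]
    s=least_squares(lambda p:np.hypot(Q[:,0]-p[0],Q[:,1]-p[1])-r,c,loss='soft_l1',f_scale=.001); print(lo,hi,len(Q),s.x.round(4),np.abs(s.fun).mean().round(4))
fit(.04,.055,.014,[.54,.1495]); fit(.065,.075,.0085,[.54,.1495])
fit(.105,.112,.027,[.54,.1495]);fit(.11,.12,.027,[.54,.1495]);fit(.12,.13,.027,[.54,.1495])
Q=P.reshape(-1,3);Q=Q[(Q[:,2]>.085)&(Q[:,2]<.2)];print(np.histogram(Q[:,2],20))
"
```

```text
t: 5.4
eef_pos: [0.5398, 0.1508, 0.1145]
tool_rot: [0.587, 0.395, 0.587, -0.394]
contact_force: [0.3, 0.4, -1.2]
gripper_width: 0.581
t 5.4 p [539.8 150.8 114.5] q [-0.17  0.4  -0.26  1.9   0.13  0.86 -1.68] F [ 0.3  0.4 -1.2] T [-0.01 -0.03 -0.03] w 49.7
tilt fix (6deg units, tool) [-0.    -0.007 -0.005] jaw az -67.79
need tool mm [-0.5 -0.5  1.2]
0.04 0.055 71 [0.5405 0.1471] 0.0006
0.065 0.075 35 [0.5407 0.1472] 0.0006
0.105 0.112 60 [0.541  0.1493] 0.0006
0.11 0.12 97 [0.5411 0.1499] 0.0006
0.12 0.13 126 [0.5409 0.15  ] 0.0007
(array([ 35,  40,  54,  52,  60,  59,  54,  55,  64,  59, 155,  85,  23,
        30,  25,  22,  23,   0,   1,   4]), array([0.10324936, 0.10806754, 0.11288573, 0.11770391, 0.1225221 ,
       0.12734028, 0.13215846, 0.13697665, 0.14179483, 0.14661301,
       0.1514312 , 0.15624938, 0.16106757, 0.16588575, 0.17070393,
       0.17552212, 0.1803403 , 0.18515848, 0.18997667, 0.19479485,
       0.19961303]))
```

```bash
python3 -m jog '0 -0.8 2 0 0 0 40;10 0 0 0 0 0 40;14 0 0 0 0 0 40;10 0 0 0 0 0 40;4 0 0 0 0 0 40'; python3 -m jog '5 0 0 0 0 0 40;5 0 0 0 0 0 40;0 0 0 0 0 0 40';python3 -c "
from h import *
o,M=st([.5398,.1485,.04]);snap('side','s5'); z=np.load('pics/s5.npz');cv2.imwrite('pics/c5.png',cv2.resize(z['p'][230:330,220:320,::-1],None,fx=6,fy=6))"
```

```text
t: 5.95
eef_pos: [0.5385, 0.1484, 0.0743]
tool_rot: [0.586, 0.394, 0.588, -0.395]
contact_force: [0.6, -0.5, -1.3]
gripper_width: 0.578
t: 6.25
eef_pos: [0.5394, 0.1487, 0.0658]
tool_rot: [0.587, 0.394, 0.587, -0.394]
contact_force: [-0.2, 0.3, -1.4]
gripper_width: 0.577
t 6.25 p [539.4 148.7  65.8] q [-0.18  0.46 -0.25  1.93  0.16  0.77 -1.7 ] F [-0.2  0.3 -1.4] T [ 0.01  0.02 -0.03] w 49.3
tilt fix (6deg units, tool) [ 0.    -0.007  0.004] jaw az -67.78
need tool mm [25.8  0.3  0.4]
```

View pics/c5.png

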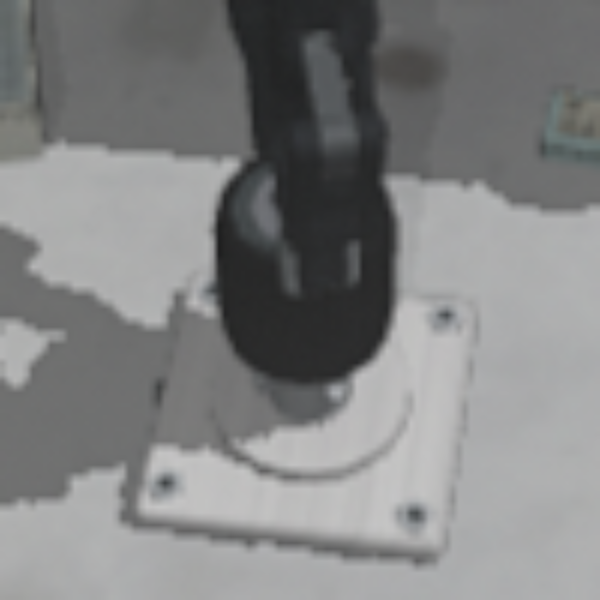

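```bash
python3 -m jog '3 0 0 0 0 0 40;3 0 0 0 0 0 40;3 0 0 0 0 0 40;3 0 0 0 0 0 40;0 0 0 0 0 0 40'; python3 -m jog '3 0 0 0 0 0 40;3 0 0 0 0 0 40;0 0 0 0 0 0 40';python3 -c "
from h import *
o,M=st([.5398,.1485,.04])"
```

```text
t: 6.8
eef_pos: [0.5395, 0.1487, 0.054]
tool_rot: [0.587, 0.394, 0.587, -0.394]
contact_force: [0.4, 0.6, -1.6]
gripper_width: 0.575
t: 7.1
eef_pos: [0.5394, 0.1488, 0.048]
tool_rot: [0.587, 0.394, 0.587, -0.394]
contact_force: [-0.2, 0.2, -1.8]
gripper_width: 0.574
t 7.1 p [539.4 148.8  48. ] q [-0.19  0.49 -0.24  1.94  0.17  0.73 -1.71] F [-0.2  0.2 -1.8] T [ 0.01 -0.03 -0.04] w 49.0
tilt fix (6deg units, tool) [-0.    -0.007  0.002] jaw az -67.78
need tool mm [8.  0.2 0.4]
```

```bash
for i in 1; do python3 -m jog '2 0 0 0 0 0 40;1 0 0 0 0 0 40;1 0 0 0 0 0 40;0 0 0 0 0 0 40'; python3 -m jog '1 0 0 0 0 0 40;0 0 0 0 0 0 40'; python3 -m jog '1 0 0 0 0 0 40;0 0 0 0 0 0 40'; done
```

```text
t: 7.5
eef_pos: [0.5397, 0.1488, 0.0443]
tool_rot: [0.587, 0.395, 0.587, -0.394]
contact_force: [-0.6, 0.1, -0.4]
gripper_width: 0.577
t: 7.7
eef_pos: [0.5397, 0.1488, 0.0434]
tool_rot: [0.587, 0.395, 0.587, -0.394]
contact_force: [-0.2, -0.0, -2.0]
gripper_width: 0.578
t: 7.9
eef_pos: [0.5399, 0.1489, 0.0426]
tool_rot: [0.587, 0.395, 0.587, -0.394]
contact_force: [-0.4, -1.0, 1.1]
gripper_width: 0.579
```

Plunger touched (force rising from −1.8 N). Press on to the pins.

```bash
python3 -m jog '1 0 0 0 0 0 40;0 0 0 0 0 0 40'; python3 -m jog '1 0 0 0 0 0 40;0 0 0 0 0 0 40'
```

```text
t: 8.1
eef_pos: [0.5399, 0.1489, 0.0416]
tool_rot: [0.587, 0.395, 0.587, -0.394]
contact_force: [-0.6, -0.8, 2.0]
gripper_width: 0.58
t: 8.3
eef_pos: [0.5402, 0.149, 0.0414]
tool_rot: [0.587, 0.395, 0.587, -0.394]
contact_force: [-2.3, -1.3, 7.5]
gripper_width: 0.579
```

```bash
python3 -m jog '0.7 0 0 0 0 0 40;0 0 0 0 0 0 40'
```

```text
t: 8.5
eef_pos: [0.5404, 0.1491, 0.0412]
tool_rot: [0.587, 0.395, 0.587, -0.394]
contact_force: [-3.4, -0.9, 13.6]
gripper_width: 0.578
```

```bash
python3 -m jog '0 0 0 -0.5 0 0 40;0 0 0 -0.5 0 0 40'; python3 -c "
from h import *
o,M=st()"
```

```text
t: 8.7
eef_pos: [0.541, 0.1495, 0.0412]
tool_rot: [0.608, 0.364, 0.607, -0.361]
contact_force: [-1.1, -0.1, 9.0]
gripper_width: 0.581
t 8.7 p [541.  149.5  41.2] q [-0.17  0.5  -0.27  1.94  0.19  0.72 -1.63] F [-1.1 -0.1  9. ] T [ 0.1   0.3  -0.09] w 49.6
tilt fix (6deg units, tool) [-0.    -0.002 -0.032] jaw az -61.68
```

```bash
python3 -m jog '0 0 0 -0.5 0 0 40;0 0 0 -0.5 0 0 40'; python3 -c "
from h import *
o,M=st()"
```

```text
t: 8.9
eef_pos: [0.541, 0.1499, 0.0409]
tool_rot: [0.626, 0.331, 0.625, -0.329]
contact_force: [-0.2, 0.5, 5.4]
gripper_width: 0.577
t 8.9 p [541.  149.9  40.9] q [-0.15  0.5  -0.29  1.94  0.21  0.72 -1.54] F [-0.2  0.5  5.4] T [ 0.26  0.17 -0.03] w 49.3
tilt fix (6deg units, tool) [-0.    -0.003 -0.035] jaw az -55.66
```

```bash
python3 -m jog '0.5 0 0 -0.5 0 0 40;0 0 0 -0.5 0 0 40'; python3 -c "
from h import *
o,M=st()"
```

```text
t: 9.1
eef_pos: [0.5404, 0.1493, 0.0398]
tool_rot: [0.642, 0.298, 0.641, -0.296]
contact_force: [-0.6, -0.3, 4.1]
gripper_width: 0.581
t 9.1 p [540.4 149.3  39.8] q [-0.13  0.51 -0.32  1.94  0.23  0.72 -1.45] F [-0.6 -0.3  4.1] T [-0.03  0.21 -0.11] w 49.6
tilt fix (6deg units, tool) [-0.    -0.002 -0.021] jaw az -49.66
```

```bash
python3 -m jog '0.3 0 0 -0.5 0 0 40;0 0 0 -0.5 0 0 40'; python3 -c "
from h import *
o,M=st([.5398,.1488,.04])"
```

```text
t: 9.3
eef_pos: [0.5402, 0.1492, 0.0396]
tool_rot: [0.656, 0.265, 0.656, -0.263]
contact_force: [-0.8, 0.3, 6.8]
gripper_width: 0.574
t 9.3 p [540.2 149.2  39.6] q [-0.11  0.51 -0.34  1.94  0.25  0.73 -1.36] F [-0.8  0.3  6.8] T [ 0.09  0.45 -1.55] w 49.0
tilt fix (6deg units, tool) [ 0.    -0.008 -0.019] jaw az -43.86
need tool mm [-0.4 -0.6 -0. ]
```

Dropped about 1.5 mm and a −1.55 N m torque appeared: pins are in the keyways, against a wall. Ease back and push.

```bash
python3 -m jog '0 0 0 0.7 0 0 40;1 0 0 0 0 0 40;0 0 0 0 0 0 40'; python3 -c "
from h import *
o,M=st([.5398,.1488,.04])"
```

```text
t: 9.6
eef_pos: [0.5402, 0.1491, 0.0386]
tool_rot: [0.646, 0.288, 0.646, -0.287]
contact_force: [-2.4, -0.3, 6.4]
gripper_width: 0.576
t 9.6 p [540.2 149.1  38.6] q [-0.13  0.51 -0.32  1.94  0.24  0.72 -1.43] F [-2.4 -0.3  6.4] T [-0.06  0.49 -0.27] w 49.2
tilt fix (6deg units, tool) [ 0.    -0.001 -0.015] jaw az -47.96
need tool mm [-1.4 -0.5 -0. ]
```

```bash
python3 -m jog '1 0 0 0 0 0 40;1 0 0 0 0 0 40;0 0 0 0 0 0 40'; python3 -c "
from h import *
o,M=st([.5398,.1488,.04])"
```

```text
t: 9.9
eef_pos: [0.5403, 0.1492, 0.0371]
tool_rot: [0.646, 0.288, 0.646, -0.287]
contact_force: [-2.3, -1.4, 11.8]
gripper_width: 0.58
t 9.9 p [540.3 149.2  37.1] q [-0.13  0.51 -0.32  1.94  0.24  0.72 -1.43] F [-2.3 -1.4 11.8] T [-0.12  0.88 -0.36] w 49.5
tilt fix (6deg units, tool) [ 0.    -0.    -0.017] jaw az -47.98
need tool mm [-2.9 -0.6 -0. ]
```

```bash
python3 -m jog '0 -0.5 0 0.25 0 -0.02 40;1 0 0 0 0 0 40;1 0 0 0 0 0 40;0 0 0 0 0 0 40'; python3 -c "
from h import *
o,M=st([.5398,.1488,.0285])"
```

```text
t: 10.3
eef_pos: [0.5401, 0.149, 0.0345]
tool_rot: [0.642, 0.296, 0.642, -0.295]
contact_force: [0.7, -0.0, 5.1]
gripper_width: 0.577
t 10.3 p [540.1 149.   34.5] q [-0.13  0.52 -0.32  1.94  0.24  0.72 -1.45] F [ 0.7 -0.   5.1] T [ 0.01  0.26 -0.  ] w 49.2
tilt fix (6deg units, tool) [-0.     0.    -0.001] jaw az -49.41
need tool mm [ 6.  -0.4 -0. ]
```

```bash
python3 -m jog '1 0 0 0 0 0 40;1 0 0 0 0 0 40;0 0 0 0 0 0 40'; python3 -c "
from h import *
o,M=st([.5398,.1488,.0285])"
```

```text
t: 10.6
eef_pos: [0.5401, 0.1491, 0.0326]
tool_rot: [0.642, 0.296, 0.642, -0.295]
contact_force: [-1.0, 0.4, 5.1]
gripper_width: 0.581
t 10.6 p [540.1 149.1  32.6] q [-0.13  0.52 -0.31  1.94  0.24  0.71 -1.45] F [-1.   0.4  5.1] T [ 0.03  0.22 -0.03] w 49.6
tilt fix (6deg units, tool) [-0.    -0.    -0.001] jaw az -49.41
need tool mm [ 4.1 -0.4 -0. ]
```

Sliding freely now (spring only, no torque).

```bash
python3 -m jog '1 0 0 0 0 0 40;1 0 0 0 0 0 40;0 0 0 0 0 0 40'; python3 -m jog '1 0 0 0 0 0 40;0 0 0 0 0 0 40'; python3 -m jog '1 0 0 0 0 0 40;0 0 0 0 0 0 40'
```

```text
t: 10.9
eef_pos: [0.5401, 0.1491, 0.0306]
tool_rot: [0.642, 0.296, 0.642, -0.296]
contact_force: [-0.9, -0.5, 6.8]
gripper_width: 0.582
t: 11.1
eef_pos: [0.5401, 0.149, 0.0298]
tool_rot: [0.642, 0.296, 0.642, -0.296]
contact_force: [-1.8, -0.4, 7.2]
gripper_width: 0.58
t: 11.3
eef_pos: [0.5402, 0.149, 0.0297]
tool_rot: [0.643, 0.296, 0.642, -0.296]
contact_force: [-5.2, -1.1, 16.6]
gripper_width: 0.578
```

```bash
python3 -m jog '1 0 0 0 0 0 40;0 0 0 0 0 0 40'; python3 -c "
from h import *
o,M=st([.5398,.1488,.0285])"
```

```text
t: 11.5
eef_pos: [0.5402, 0.149, 0.0295]
tool_rot: [0.643, 0.295, 0.642, -0.296]
contact_force: [-8.0, -2.0, 25.3]
gripper_width: 0.578
t 11.5 p [540.2 149.   29.5] q [-0.14  0.52 -0.31  1.95  0.24  0.71 -1.46] F [-8.  -2.  25.3] T [-0.5   1.71  0.01] w 49.3
tilt fix (6deg units, tool) [-0.     0.008  0.   ] jaw az -49.42
need tool mm [ 1.  -0.5 -0.1]
```

```bash
python3 -m jog '-0.4 0 0 0 0 0 40;0 0 0 0 0 0 40;0 0 0 0 0 0 40'; python3 -c "
from h import *
o,M=st();snap('side','s6');snap('wrist','w6'); z=np.load('pics/s6.npz');cv2.imwrite('pics/c6.png',np.hstack([cv2.resize(z['p'][230:330,220:320,::-1],(400,400)),cv2.resize(np.load('pics/w6.npz')['p'][...,::-1],(400,400))]))
zz=z;v,u=np.mgrid[220:330,230:310]; x=(u-zz['cx'])/zz['fx'];y=(v-zz['cy'])/zz['fy']
P=np.stack([x,-y,-np.ones_like(x)],-1)*zz['d'][220:330,230:310][...,None]@zz['T'][:3,:3].T+zz['T'][:3,3]
g=zz['p'][220:330,230:310].max(2);Q=P[(g<70)&(np.hypot(P[...,0]-.54,P[...,1]-.149)<.03)];print('lowest dark z',np.sort(Q[:,2])[:8].round(4))
"
```

```text
t: 11.8
eef_pos: [0.5402, 0.149, 0.0296]
tool_rot: [0.643, 0.296, 0.642, -0.296]
contact_force: [-5.5, -3.1, 22.1]
gripper_width: 0.58
t 11.8 p [540.2 149.   29.6] q [-0.14  0.52 -0.31  1.95  0.24  0.71 -1.46] F [-5.5 -3.1 22.1] T [-0.39  1.42 -0.06] w 49.5
tilt fix (6deg units, tool) [ 0.     0.007 -0.001] jaw az -49.42
lowest dark z [0.0161 0.017  0.0171 0.0186 0.0192 0.0193 0.0204 0.0206]
```

View pics/c6.png

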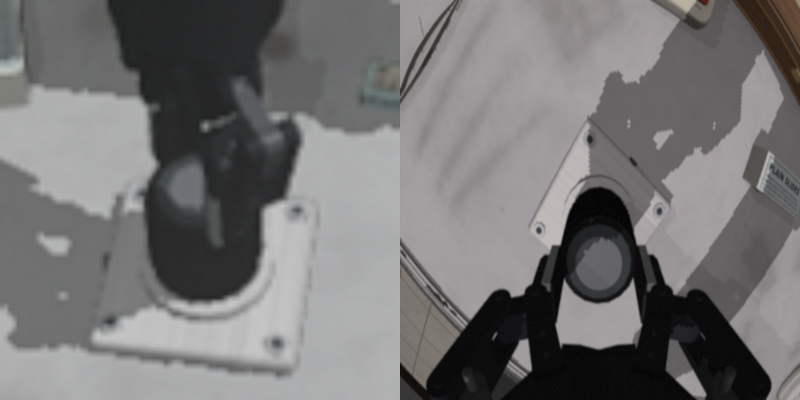

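The collar's rim sits on the flange all round, at about 0.018 m, and the fingers still hold it. I'm handing the job in.

```bash
python3 -c "
from h import *
print(bot.hand_in())"
```

```text
the job is handed in; nothing more can be done
None
```

The collar is on the spigot, pushed home against the flange, and I handed the job in with the fingers still gripping it and pressing down. It took 11.8 s of the 58 s allowed.

- **Keyways:** With light pressure, I turned the collar about 24°. It dropped about 1.5 mm and a torque of −1.55 N m showed the pins had met the keyway walls. I eased back about 5.5°; it bound slightly once, then slid freely.
- **Home position:** The push came to a firm stop 11.6 mm below where the collar rested on the pins, against 12 mm expected. In the side view, the rim sits on the flange, with its lowest points at about 16–19 mm above the bench (the flange is at 18 mm).
- **Final hold:** The push down was about 22 N, the tool was within 0.1° of vertical, and the gripper opening was steady at about 49.5 mm with 60 N of grip set. That opening reads less than the collar's 54 mm; I did not look into why.
- **Centring:** The top and side cameras disagreed by about 2 mm on the spigot's y position, so I took a value in between. The collar went on with almost no sideways force.
- **Not checked:** The plunger can't be seen, so I judged its travel from the collar's height. I took no final picture of all the bystanders, but no unexpected contact force showed up on the way.

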